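Find the tight spot of a plating turntable and park it under the brake

TASK

With its brake on, the plating turntable drags at one place in every turn, where the hidden brake band has a high spot. Swing the brake arm in all the way to its stop so that the shoe bears on the band, then push the plate round by its peg, feel where it drags hardest, and leave it standing with that tight spot squarely under the brake shoe and the brake still on, ready for the fitter to dress it. Leave the petri dish, the cup and the tape roll beside it where they are.

Things in the scene. Friction and masses are not known exactly. Their poses are not given: they have to be found in the camera images.
- turntable_foot: The fixed white foot of the turntable, 180 mm across, with an apron on its -y side; bolted down. Origin on the turning axis at worktop height, z up. In its frame the brake shoe lies at (0, -80) mm.
- turntable: Round aluminium plate, 190 mm across, top 50 mm above the worktop; origin on the turning axis at worktop height, +y points to the peg; three lugs 4 mm high stand 52 mm from the axis. The round brake band (radius 80 mm) is fixed under it, out of sight; somewhere on it is the high spot, a smooth swell 2 mm high, about 40 mm long, whose place differs every time.
- spin (a joint): Angle of the plate, rad, anticlockwise from above, no stops; 0 when the peg points along the foot's +y, away from the shoe. Brake off it turns with about 0.6 N at the peg; brake on with about 2 N, and about 10 N as the high spot passes the shoe, rising and falling over about 0.25 rad either side of the tightest point. It stays where it is left.
- peg (a point): The black upright peg on the plate, 72 mm from the turning axis, 50 to 86 mm above the worktop; from 59 mm up it is a sleeve 19 mm across that revolves freely, like a crank handle; the point is in its middle 70 mm up.
- brake_arm: Flat steel arm 150 mm long on the apron, turning about an upright pin; origin on the pin at worktop height, at (65, -105) mm in the foot's frame; the arm runs along its own -x. It carries the sprung rubber shoe, 34 mm long, 65 mm from the pin, which faces the band under the plate and yields outwards up to 6 mm (5 N per mm).
- brake_swing (a joint): Swing of the brake arm, rad: 0 = out, brake off; 0.30 = in against its stop, shoe on the band (arm parallel to the foot's x axis). A stiff friction pin: it takes about 7 N at the knob and stays where it is left.
- brake_knob (a point): The black upright knob at the free end of the brake arm, 20 mm across, 133 mm from the pin, 46 to 80 mm above the worktop; the point is in its middle 63 mm up. Pushed towards the foot's +y it swings the brake in.
- dish: Bystander: covered petri dish, 95 mm across, 16 mm high, on the worktop; origin under its centre.
- red_cup: Bystander: sample cup with a red lid, 58 mm across, 72 mm high; origin under its centre.
- tape: Bystander: roll of tape lying flat, 100 mm across, 25 mm high; origin under its centre.

How it is judged:
By the outcome, as a careful person would: the job done as asked, in the order asked, and still so for the second after the job is handed in, with the robot touching nothing.
It also fails if it takes over 72 s, if anything falls off the work surface, if the arm or the gripper's body presses on something with over 40 N, if the wrist force passes 120 N, or if a joint passes its speed limit or range.

ROBOT

A 6-joint arm with a two-finger parallel gripper is mounted at the origin on a cart in front of the work surface, level with it; the furniture and walls round the work are solid. World frame = base frame: x ahead of the robot, y to its left, z up, the work surface at z = 0. Lengths are in m, angles in rad, forces in N, time in s.
With the tool pointing down it reaches from about 0.25 to 0.775 m from the base axis. Payload 4 kg.
Tool frame: the origin (TCP) lies midway between the tips of the shut fingers; the grasp point (between the pads) lies grip_point_offset behind it (grip_point_offset is the distance from the TCP to the grasp point, in m); z points along the fingers, y is the line along which they close (so a half turn about z gives the same grasp; the last joint's range is limited). The gripper opens to 94 mm and grips with 3 to 60 N. Pads are 16 mm wide; open, the fingers measure 119 mm over their backs; the gripper's body (75 mm by 177 mm) begins 78 mm behind the grasp point.
Start: joints at [-1.362, 0.087, 1.371, -0, 1.684, -0.103], TCP at [0.169, -0.524, 0.206] pointing down, gripper open.
Joint ranges: [-3.1, 3.1], [-0.76, 2.03], [0.27, 2.55], [-1.08, 4.22], [0.17, 2.65], [-2.57, 2.57]. Speed limits (rad/s): [2.79, 2.79, 3.14, 3.14, 3.14, 3.14].

INTERFACE

Orientations are given as [roll, pitch, yaw] about the fixed x, y, z axes, in that order (R = Rz(yaw) Ry(pitch) Rx(roll)).
In Python, from bench import * gives the robot as it stands. The module is installed in compiled form; this text tells all that it offers.
- The arm moves only by the tool apply_moves, never from a script. Its argument "commands" is a list of rows, each a list of 7 numbers: the turn, a rotation vector about the world's x, y, z in rad, then the shift along the world's x, y, z in m, then the opening in per cent of the stroke, from 0 (shut) to 100 (fully open). In form: [[ax, ay, az, x, y, z, jaw], ...]. A call has exactly 5 rows; each row is the pose to reach, as a shift and turn from the pose commanded when the call began; what a row does not reach only later rows make up. A row lasts 1/10 s, in which the tool goes at most 50 mm and 8.59 degrees, less where a joint would pass 70% of its speed; a pose out of reach is approached as far as the arm can. A call with a gripper value outside its range is refused whole. The fingers move at their own pace and stop on an object; the grip force is fixed at half the most. Time passes only in rows, so rows that repeat a pose let the fingers close, or fill a call up. It gives the time, the measured TCP pose, the force, the opening and the grip force at its end, in the units of the state.
- get_obs(): the state, without advancing time (a new reading comes with each control period).
- snapshot(name): name is "side" or "top"; returns a dict with "pixels" (384x512x3 uint8, red, green, blue), "vertical_fov" (degrees; the focal length in pixels is half the picture's height over the tangent of half this angle, whatever the lens; pixels are square), "cx", "cy" (the principal point, pixels), "rvec" (rotation vector, rad) and "tvec" (3), from world to camera coordinates, as OpenCV has them. Camera axes: x right, y down, z forward; pixel columns grow to the right and rows downward; lengths in m; the calibration is good to about 2 mm. A picture is of the moment at which its call begins. There is no depth.
- close_job(): hands the job in; it is judged then, once.
Trained networks look in the newest picture that a camera, given by its name, has taken for a name from the list of things; names that differ only in an ending like _2 or _b are one class to them, and where a whole thing is asked for, a point or a joint stands for the part that bears it (a point fixed in the world has none). Each returns a list of dicts, best first, with "score" (0 to 1); they miss things now and then, are a little off and sometimes report something else, mostly with a low value. They report only what shows in the picture. A call takes as long as a camera call.
- masks_of(camera, query): "mask" (384x512 bool, what is visible of it) and "extent" ([left, top, right, bottom] in pixels, round what is visible of it).
- place_of(camera, query): "pixel" ([column, row] in pixels: a listed point, or the origin of a listed thing).
The state is a dict: "time": time; "joint_positions": joint angles; "qvel": joint speeds; "joint_torque": joint torques, N m; "tool_pos": TCP position; "ee_rot": TCP orientation; "wrist_force": force on the tool from outside, world axes, zero at the start; "wrist_torque": the same for the moment, N m; "width": finger opening in m; "finger_force": force on a finger pad.
Only numpy, scipy, OpenCV 4.12 (cv2) and the standard library are available. Lean on these libraries where they do the work, as an engineer would, in place of code of your own. Each camera call takes 0.05 s, during which the arm holds its last target. There are 200 camera calls.

## Working session

There is one attempt and no reset: what is moved stays moved. The work goes in short steps, Python scripts to look and compute and a tool call to move; the robot and the scene stay as the last step left them, time stands still between calls to the robot, and variables do not carry over. Pictures are saved under pics/ and viewed, at most 10 in all, crops included, and the job is handed in when it is done.

Besides the shell and the picture viewer there is one more tool, called as name([rows], argument=value, ...), one row to a line, values as JSON. apply_moves: Moves the arm, as the interface text tells. Its arguments: {"type":"object","properties":{"commands":{"type":"array"}},"required":["commands"]}

```bash
mkdir -p pics; cat > h.py <<'E'
from bench import *
import numpy as np, cv2
def cam(s):
    f=s["pixels"].shape[0]/2/np.tan(np.radians(s["vertical_fov"])/2)
    K=np.array([[f,0,s["cx"]],[0,f,s["cy"]],[0,0,1.]])
    R=cv2.Rodrigues(np.array(s["rvec"],float))[0]
    return K,R,np.array(s["tvec"],float)
def ray(s,px,z):
    K,R,t=cam(s); d=R.T@np.linalg.inv(K)@np.array([px[0],px[1],1.]); c=-R.T@t
    return c+d*(z-c[2])/d[2]
def proj(s,p):
    K,R,t=cam(s); q=K@(R@np.array(p)+t); return q[:2]/q[2]
E
python3 - <<'E'
from h import *
for n in("top","side"):
    s=snapshot(n); cv2.imwrite(f"pics/{n}0.png",s["pixels"][:,:,::-1])
    for q,z in [("turntable_foot",0),("turntable",0),("peg",.07),("brake_knob",.063),("brake_arm",0),("dish",0),("red_cup",0),("tape",0)]:
        for d in place_of(n,q)[:2]: print(n,q,round(d["score"],2),np.round(d["pixel"],1),np.round(ray(s,d["pixel"],z),4))
print(get_obs())
E
```

```text
top turntable_foot 0.96 [304.9 188.2] [ 0.5768 -0.0753  0.    ]
top peg 0.75 [285.9 197. ] [ 0.5432 -0.0209  0.07  ]
top peg 0.72 [231.9 196.5] [0.5433 0.1129 0.07  ]
top brake_knob 0.97 [369.4 199.2] [ 0.5406 -0.2284  0.063 ]
top brake_arm 0.57 [341.8 159.1] [ 0.6563 -0.1742  0.    ]
top dish 0.73 [231.1 198.5] [0.5476 0.1195 0.    ]
top red_cup 0.98 [244.5 146.8] [0.6882 0.0861 0.    ]
top red_cup 0.54 [233.9 195.7] [0.5551 0.1123 0.    ]
side turntable_foot 0.88 [283.8 265.5] [ 0.5827 -0.0653  0.    ]
side turntable 0.88 [282.4 271.2] [ 0.575  -0.0832  0.    ]
side brake_knob 0.98 [283.  287.8] [ 0.5338 -0.2264  0.063 ]
side brake_arm 0.97 [349.3 295.7] [ 0.6563 -0.1793  0.    ]
side dish 0.64 [240.7 224. ] [0.543  0.1198 0.    ]
side red_cup 0.92 [318. 224.] [0.699  0.0801 0.    ]
side tape 0.73 [187.9 240.7] [0.4281 0.0708 0.    ]
side tape 0.6 [316.3 224.2] [0.6952 0.0801 0.    ]
{'time': 0.9, 'joint_positions': array([-1.36205782e+00,  8.71910669e-02,  1.37066127e+00,  1.28599156e-05,
        1.68360128e+00, -1.03103536e-01]), 'qvel': array([-0.00088887,  0.00055364,  0.00098813, -0.00015127,  0.00091987,
       -0.00028074]), 'joint_torque': array([ 9.53592862e-04, -3.40031433e+01, -3.02601099e+01,  7.16475793e-02,
        2.34780932e-02,  1.87380884e-06]), 'tool_pos': array([ 0.16875175, -0.52350679,  0.20553044]), 'ee_rot': array([3.14145304e+00, 1.59954073e-06, 3.11843487e-01]), 'wrist_force': array([-0.10014517,  0.21892659, -0.40194795]), 'wrist_torque': array([ 0.03896821, -0.05841281, -0.02755429]), 'finger_force': 0.0, 'width': 0.0938408179596641}
```

```bash
cd pics; python3 -c "
import cv2
a=cv2.imread('top0.png')[100:260,170:440];cv2.imwrite('a.png',cv2.resize(a,None,fx=2.9,fy=2.9,interpolation=2))
a=cv2.imread('side0.png')[180:350,140:400];cv2.imwrite('b.png',cv2.resize(a,None,fx=3,fy=3,interpolation=2))"
```

```text
(no output)
```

View pics/a.png

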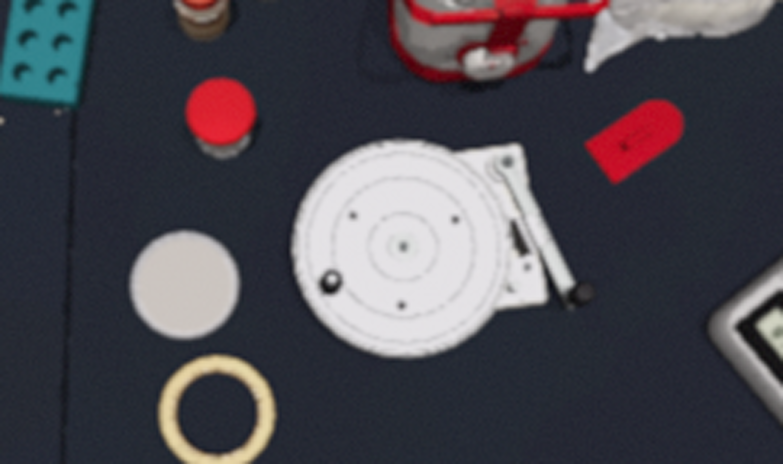

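View pics/b.png

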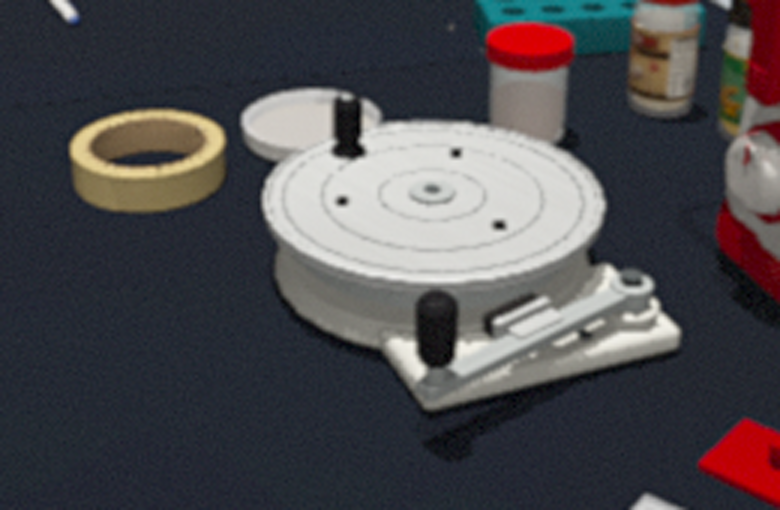

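The top view shows the plate hub near (309,185), the peg at (284,197), the knob at (368,202) and the pin at (345,155). The brake is off. In the side view the hub is at (284,243) and the pin at (351,272). I'll fit the foot pose from these.

```bash
python3 - <<'E'
from h import *
from scipy.optimize import least_squares
S={n:snapshot(n) for n in("top","side")}
F=lambda v,p:np.array([v[0]+np.cos(v[2])*p[0]-np.sin(v[2])*p[1], v[1]+np.sin(v[2])*p[0]+np.cos(v[2])*p[1],p[2]])
k=np.array([.065-.133*np.cos(.3),-.105-.133*np.sin(.3)])
ob=[("top",(0,0,.052),(309,184.8)),("side",(0,0,.052),(284,243)),
("top",(.065,-.105,.046),(345.2,155.2)),("side",(.065,-.105,.046),(350.7,272.3)),
("top",(*k,.063),(369.4,199.2)),("side",(*k,.063),(283,287.8))]
r=lambda v:np.concatenate([proj(S[n],F(v,p))-px for n,p,px in ob])
o=least_squares(r,[.57,-.08,.1],loss="soft_l1");v=o.x;print(v,np.round(r(v),1))
# axis by mask of top plate
for n in S:
    c,R,t=cam(S[n]); print(n,"cam",-R.T@t)
for n,px in(("top",(285,197)),("side",(256,219))):
    print("peg",ray(S[n],px,.07))
print("knob out",F(v,(*k,.063)),"in",F(v,(-.068,-.105,.063)),"axis,shoe",F(v,(0,-.08,0)))
E
```

```text
[ 0.57918524 -0.0786076   0.11406481] [-0.7 -0.7  0.4 -0.2  0.5  0.1 -0.9 -3.3  0.4  2.6  0.6  1. ]
top cam [0.39722713 0.04312463 1.12870562]
side cam [ 0.37282157 -0.76745036  0.42787032]
peg [ 0.54322657 -0.01866051  0.07      ]
peg [ 0.54580798 -0.01170393  0.07      ]
knob out [ 0.53395313 -0.22903755  0.063     ] in [ 0.52357798 -0.19066487  0.063     ] axis,shoe [ 0.58829065 -0.15808773  0.        ]
```

apply_moves([
  [0, 0, -0.04, 0.037, 0.025, 0, 0],
  [0, 0, -0.08, 0.074, 0.05, 0, 0],
  [0, 0, -0.12, 0.112, 0.075, 0, 0],
  [0, 0, -0.16, 0.149, 0.1, 0, 0],
  [0, 0, -0.198, 0.186, 0.124, 0, 0],
])

```text
time: 1.5
tool_pos: [0.356, -0.3983, 0.2057]
ee_rot: [3.141, -0.0, 0.112]
wrist_force: [-0.7, -0.9, 0.8]
width: 0.0576
finger_force: 0.0
```

apply_moves([
  [0, 0, 0, 0.037, 0.025, -0.01, 0],
  [0, 0, 0, 0.074, 0.05, -0.03, 0],
  [0, 0, 0, 0.112, 0.075, -0.06, 0],
  [0, 0, 0, 0.149, 0.1, -0.09, 0],
  [0, 0, 0, 0.186, 0.124, -0.1, 0],
])

```text
time: 2.0
tool_pos: [0.5379, -0.2754, 0.1033]
ee_rot: [-3.139, 0.004, 0.113]
wrist_force: [-0.7, -0.3, 0.1]
width: 0.0176
finger_force: 0.0
```

apply_moves([
  [0, 0, 0, 0, 0, 0, 0],
  [0, 0, 0, 0, 0, -0.02, 0],
  [0, 0, 0, 0, 0, -0.045, 0],
  [0, 0, 0, 0, 0, -0.045, 0],
  [0, 0, 0, 0, 0, -0.045, 0],
])

```text
time: 2.5
tool_pos: [0.5378, -0.2774, 0.0615]
ee_rot: [-3.141, 0.001, 0.113]
wrist_force: [0.2, -0.2, 0.7]
width: 0.0003
finger_force: 0.0
```

apply_moves([
  [0, 0, 0, -0.002, 0.012, 0, 0],
  [0, 0, 0, -0.003, 0.02, 0, 0],
  [0, 0, 0, -0.005, 0.028, 0, 0],
  [0, 0, 0, -0.006, 0.036, 0, 0],
  [0, 0, 0, -0.008, 0.044, 0, 0],
])

```text
time: 3.0
tool_pos: [0.5285, -0.2372, 0.063]
ee_rot: [3.132, 0.004, 0.113]
wrist_force: [-5.7, -10.2, 1.9]
width: 0.0004
finger_force: 4.6
```

apply_moves([
  [0, 0, 0, -0.001, 0.004, 0, 0],
  [0, 0, 0, -0.002, 0.008, 0, 0],
  [0, 0, 0, -0.003, 0.012, 0, 0],
  [0, 0, 0, -0.003, 0.014, 0, 0],
  [0, 0, 0, -0.003, 0.016, 0, 0],
])

```text
time: 3.5
tool_pos: [0.5256, -0.2205, 0.0627]
ee_rot: [3.134, 0.003, 0.113]
wrist_force: [-4.8, -7.3, 2.0]
width: 0.0005
finger_force: 3.9
```

apply_moves([
  [0, 0, 0, 0, 0.003, 0, 0],
  [0, 0, 0, 0, 0.006, 0, 0],
  [0, 0, 0, 0, 0.008, 0, 0],
  [0, 0, 0, 0, 0.008, 0, 0],
  [0, 0, 0, 0, 0.008, 0, 0],
])

```text
time: 4.0
tool_pos: [0.5255, -0.2148, 0.0627]
ee_rot: [3.13, 0.004, 0.113]
wrist_force: [-5.5, -12.5, 1.2]
width: 0.0005
finger_force: 6.2
```

```bash
python3 - <<'E'
from h import *
s=snapshot("top"); im=s["pixels"][:,:,::-1]; cv2.imwrite("pics/c.png",cv2.resize(im[120:240,260:420],None,fx=4.5,fy=4.5,interpolation=2))
for n in("top","side"):
    s=snapshot(n)
    for d in place_of(n,"brake_knob")[:1]: print(d["score"],ray(s,d["pixel"],.063))
o=get_obs();print(o["wrist_force"],o["tool_pos"])
E
```

```text
0.92 [ 0.52385792 -0.18919989  0.063     ]
[ -5.51400207 -12.87298326   0.46945952] [ 0.52550115 -0.21475369  0.06270112]
```

View pics/c.png

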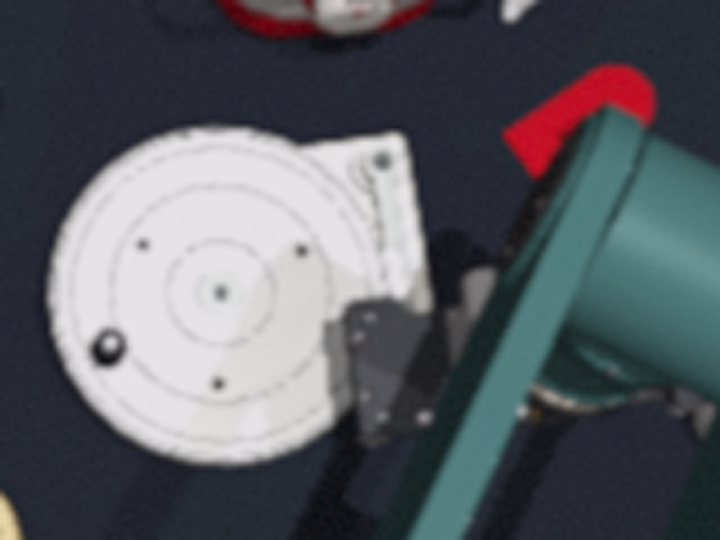

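The brake arm is now nearly parallel to the apron edge, but the gripper hides the knob. I'll push on until the force rises hard against the stop.

apply_moves([
  [0, 0, 0, 0, 0.002, 0, 0],
  [0, 0, 0, 0, 0.004, 0, 0],
  [0, 0, 0, 0, 0.005, 0, 0],
  [0, 0, 0, 0, 0.005, 0, 0],
  [0, 0, 0, 0, 0.005, 0, 0],
])

```text
time: 4.75
tool_pos: [0.5255, -0.2145, 0.0629]
ee_rot: [3.121, 0.004, 0.111]
wrist_force: [-5.0, -23.7, -2.9]
width: 0.0006
finger_force: 11.1
```

apply_moves([
  [0, 0, 0, 0, -0.015, 0, 0],
  [0, 0, 0, 0, -0.035, 0, 0],
  [0, 0, 0, 0, -0.035, 0.03, 0],
  [0, 0, 0, 0, -0.035, 0.06, 20],
  [0, 0, 0, 0, -0.035, 0.1, 40],
])

```text
time: 5.25
tool_pos: [0.5262, -0.2378, 0.161]
ee_rot: [-3.139, 0.003, 0.114]
wrist_force: [0.7, 0.1, -0.2]
width: 0.0133
finger_force: 0.0
```

```bash
python3 - <<'E'
from h import *
for n in("top","side"):
    s=snapshot(n)
    cv2.imwrite(f"pics/d{n}.png",s["pixels"][:,:,::-1])
    for q,z in(("brake_knob",.063),("peg",.07),("turntable",0),("turntable_foot",0)):
      for d in place_of(n,q)[:2]: print(n,q,d["score"],d["pixel"],ray(s,d["pixel"],z))
    print(n,"pred peg",proj(s,(.544,-.0155,.07)),"knob in",proj(s,(.5236,-.1907,.063)))
o=get_obs();print(o["wrist_force"],o["tool_pos"])
a=cv2.imread('pics/dside.png')[180:350,140:400];cv2.imwrite('pics/d.png',cv2.resize(a,None,fx=3,fy=3,interpolation=2))
try: print(grip_point_offset)
except Exception as e: print(e)
E
```

```text
top brake_knob 0.86 [355.3, 202.4] [ 0.53223807 -0.19328098  0.063     ]
top peg 0.81 [284.1, 197.5] [ 0.54195756 -0.01643531  0.07      ]
top turntable 0.74 [306.7, 189.9] [ 0.57233918 -0.08005131  0.        ]
top turntable_foot 0.64 [301.7, 187.0] [ 0.57999054 -0.0669016   0.        ]
top pred peg [283.72197175 196.67909032] knob in [354.3403566  205.85098442]
side brake_knob 0.86 [270.9, 274.4] [ 0.52659286 -0.18846554  0.063     ]
side peg 0.94 [253.5, 216.2] [0.54416999 0.00118031 0.07      ]
side turntable 0.61 [281.2, 268.4] [ 0.57553862 -0.0737003   0.        ]
side turntable_foot 0.81 [280.7, 267.3] [ 0.57571653 -0.06991355  0.        ]
side pred peg [255.49599159 219.97334359] knob in [269.28958138 275.45592999]
[-0.4027788  -0.32048623 -0.52625561] [ 0.52655798 -0.23853427  0.15957172]
0.0188
```

View pics/d.png

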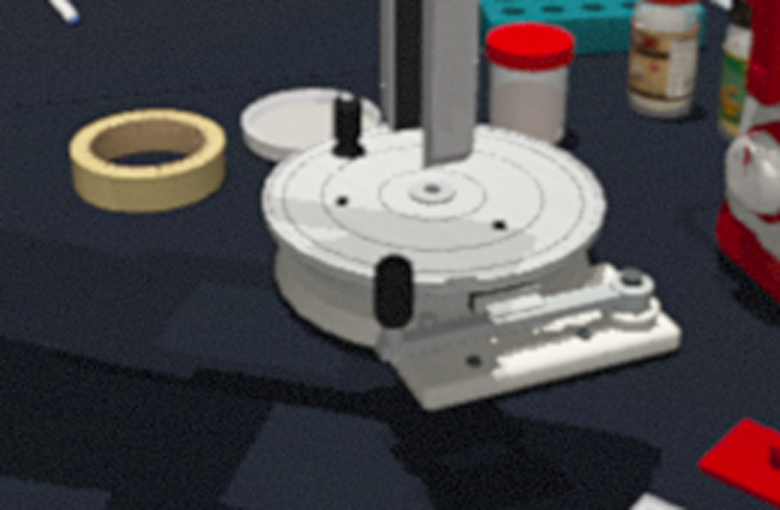

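The knob stands at the "in" place and the shoe touches the band under the plate rim, so the brake is on. Next I'll grip the peg sleeve.

apply_moves([
  [0, 0, 0, 0.003, 0.045, 0, 50],
  [0, 0, 0, 0.006, 0.09, 0, 50],
  [0, 0, 0, 0.009, 0.135, 0, 50],
  [0, 0, 0, 0.013, 0.18, -0.02, 50],
  [0, 0, 0, 0.016, 0.222, -0.04, 50],
])

```text
time: 6.25
tool_pos: [0.5435, -0.0152, 0.121]
ee_rot: [3.141, -0.001, 0.114]
wrist_force: [0.5, -0.1, -0.3]
width: 0.0475
finger_force: 0.0
```

apply_moves([
  [0, 0, 0, 0, 0, 0, 50],
  [0, 0, 0, 0, 0, -0.02, 50],
  [0, 0, 0, 0, 0, -0.045, 50],
  [0, 0, 0, 0, 0, -0.06, 50],
  [0, 0, 0, 0, 0, -0.06, 50],
])

```text
time: 6.75
tool_pos: [0.5411, -0.0175, 0.0583]
ee_rot: [-3.14, 0.006, 0.113]
wrist_force: [-0.7, -0.0, 0.4]
width: 0.0469
finger_force: 0.0
```

apply_moves([
  [0, 0, 0, 0, 0, 0, 30],
  [0, 0, 0, 0, 0, 0, 0],
  [0, 0, 0, 0, 0, 0, 0],
  [0, 0, 0, 0, 0, 0, 0],
  [0, 0, 0, 0, 0, 0, 0],
])

```text
time: 7.25
tool_pos: [0.5438, -0.0163, 0.0626]
ee_rot: [-3.14, -0.002, 0.114]
wrist_force: [-0.5, 1.8, 4.6]
width: 0.0182
finger_force: 30.0
```

```bash
cat > g.py <<'E'
import numpy as np,json,sys
def gen(start,c,a0,step,n,r=.072):
    p=np.array(start,float)
    for i in range(n):
        rows=[]
        for k in range(1,6):
            a=a0+step*(i+k/5); q=np.round(np.array(c)+r*np.array([np.cos(a),np.sin(a)])-p,4)
            rows.append([0,0,0,float(q[0]),float(q[1]),0,0])
        p=p+q; print(json.dumps(rows),"ang %.3f"%a,np.round(p,4))
if __name__=="__main__": gen((.5458,-.0155),(.579,-.0785),2.056,.25,8)
E
python3 g.py
```

```text
[[0, 0, 0, -0.0035, -0.0011, 0, 0], [0, 0, 0, -0.0066, -0.003, 0, 0], [0, 0, 0, -0.0095, -0.005, 0, 0], [0, 0, 0, -0.0124, -0.0073, 0, 0], [0, 0, 0, -0.0151, -0.0096, 0, 0]] ang 2.306 [ 0.5307 -0.0251]
[[0, 0, 0, -0.0026, -0.0025, 0, 0], [0, 0, 0, -0.0051, -0.0051, 0, 0], [0, 0, 0, -0.0074, -0.0078, 0, 0], [0, 0, 0, -0.0096, -0.0107, 0, 0], [0, 0, 0, -0.0117, -0.0136, 0, 0]] ang 2.556 [ 0.519  -0.0387]
[[0, 0, 0, -0.0019, -0.0031, 0, 0], [0, 0, 0, -0.0037, -0.0062, 0, 0], [0, 0, 0, -0.0053, -0.0094, 0, 0], [0, 0, 0, -0.0067, -0.0127, 0, 0], [0, 0, 0, -0.008, -0.0161, 0, 0]] ang 2.806 [ 0.511  -0.0548]
[[0, 0, 0, -0.0011, -0.0034, 0, 0], [0, 0, 0, -0.002, -0.0069, 0, 0], [0, 0, 0, -0.0028, -0.0104, 0, 0], [0, 0, 0, -0.0033, -0.014, 0, 0], [0, 0, 0, -0.0037, -0.0175, 0, 0]] ang 3.056 [ 0.5073 -0.0723]
[[0, 0, 0, -0.0003, -0.0036, 0, 0], [0, 0, 0, -0.0003, -0.0072, 0, 0], [0, 0, 0, -0.0002, -0.0108, 0, 0], [0, 0, 0, 0.0002, -0.0144, 0, 0], [0, 0, 0, 0.0007, -0.018, 0, 0]] ang 3.306 [ 0.508  -0.0903]
[[0, 0, 0, 0.0006, -0.0035, 0, 0], [0, 0, 0, 0.0015, -0.007, 0, 0], [0, 0, 0, 0.0025, -0.0105, 0, 0], [0, 0, 0, 0.0037, -0.0139, 0, 0], [0, 0, 0, 0.0051, -0.0172, 0, 0]] ang 3.556 [ 0.5131 -0.1075]
[[0, 0, 0, 0.0015, -0.0032, 0, 0], [0, 0, 0, 0.0032, -0.0064, 0, 0], [0, 0, 0, 0.0051, -0.0095, 0, 0], [0, 0, 0, 0.0071, -0.0125, 0, 0], [0, 0, 0, 0.0092, -0.0154, 0, 0]] ang 3.806 [ 0.5223 -0.1229]
[[0, 0, 0, 0.0023, -0.0028, 0, 0], [0, 0, 0, 0.0047, -0.0054, 0, 0], [0, 0, 0, 0.0073, -0.008, 0, 0], [0, 0, 0, 0.01, -0.0104, 0, 0], [0, 0, 0, 0.0128, -0.0126, 0, 0]] ang 4.056 [ 0.5351 -0.1355]
```

apply_moves([
  [0, 0, 0, -0.0035, -0.0011, 0, 0],
  [0, 0, 0, -0.0066, -0.003, 0, 0],
  [0, 0, 0, -0.0095, -0.005, 0, 0],
  [0, 0, 0, -0.0124, -0.0073, 0, 0],
  [0, 0, 0, -0.0151, -0.0096, 0, 0],
])

```text
time: 7.75
tool_pos: [0.5289, -0.0273, 0.0626]
ee_rot: [3.14, -0.003, 0.114]
wrist_force: [0.0, 0.8, 5.2]
width: 0.0181
finger_force: 30.0
```

apply_moves([
  [0, 0, 0, -0.0026, -0.0025, 0, 0],
  [0, 0, 0, -0.0051, -0.0051, 0, 0],
  [0, 0, 0, -0.0074, -0.0078, 0, 0],
  [0, 0, 0, -0.0096, -0.0107, 0, 0],
  [0, 0, 0, -0.0117, -0.0136, 0, 0],
])

```text
time: 8.25
tool_pos: [0.5176, -0.0412, 0.0625]
ee_rot: [3.14, -0.003, 0.114]
wrist_force: [2.1, -0.2, 4.6]
width: 0.0183
finger_force: 30.0
```

apply_moves([
  [0, 0, 0, -0.0019, -0.0031, 0, 0],
  [0, 0, 0, -0.0037, -0.0062, 0, 0],
  [0, 0, 0, -0.0053, -0.0094, 0, 0],
  [0, 0, 0, -0.0067, -0.0127, 0, 0],
  [0, 0, 0, -0.008, -0.0161, 0, 0],
])

```text
time: 8.75
tool_pos: [0.5101, -0.0573, 0.0625]
ee_rot: [3.14, -0.004, 0.114]
wrist_force: [4.1, -0.0, 3.7]
width: 0.0183
finger_force: 30.0
```

apply_moves([
  [0, 0, 0, -0.0011, -0.0034, 0, 0],
  [0, 0, 0, -0.002, -0.0069, 0, 0],
  [0, 0, 0, -0.0028, -0.0104, 0, 0],
  [0, 0, 0, -0.0033, -0.014, 0, 0],
  [0, 0, 0, -0.0037, -0.0175, 0, 0],
])

```text
time: 9.25
tool_pos: [0.5069, -0.0744, 0.0626]
ee_rot: [3.14, -0.005, 0.114]
wrist_force: [5.6, 1.6, 4.9]
width: 0.0182
finger_force: 30.0
```

```bash
python3 -c "
from g import *
gen((.5073,-.0723),(.581,-.0785),3.056,.25,8)"
```

```text
[[0, 0, 0, 0.0017, -0.0036, 0, 0], [0, 0, 0, 0.0017, -0.0072, 0, 0], [0, 0, 0, 0.0018, -0.0108, 0, 0], [0, 0, 0, 0.0022, -0.0144, 0, 0], [0, 0, 0, 0.0027, -0.018, 0, 0]] ang 3.306 [ 0.51   -0.0903]
[[0, 0, 0, 0.0006, -0.0035, 0, 0], [0, 0, 0, 0.0015, -0.007, 0, 0], [0, 0, 0, 0.0025, -0.0105, 0, 0], [0, 0, 0, 0.0037, -0.0139, 0, 0], [0, 0, 0, 0.0051, -0.0172, 0, 0]] ang 3.556 [ 0.5151 -0.1075]
[[0, 0, 0, 0.0015, -0.0032, 0, 0], [0, 0, 0, 0.0032, -0.0064, 0, 0], [0, 0, 0, 0.0051, -0.0095, 0, 0], [0, 0, 0, 0.0071, -0.0125, 0, 0], [0, 0, 0, 0.0092, -0.0154, 0, 0]] ang 3.806 [ 0.5243 -0.1229]
[[0, 0, 0, 0.0023, -0.0028, 0, 0], [0, 0, 0, 0.0047, -0.0054, 0, 0], [0, 0, 0, 0.0073, -0.008, 0, 0], [0, 0, 0, 0.01, -0.0104, 0, 0], [0, 0, 0, 0.0128, -0.0126, 0, 0]] ang 4.056 [ 0.5371 -0.1355]
[[0, 0, 0, 0.0029, -0.0022, 0, 0], [0, 0, 0, 0.0059, -0.0041, 0, 0], [0, 0, 0, 0.009, -0.006, 0, 0], [0, 0, 0, 0.0122, -0.0076, 0, 0], [0, 0, 0, 0.0154, -0.0091, 0, 0]] ang 4.306 [ 0.5525 -0.1446]
[[0, 0, 0, 0.0034, -0.0014, 0, 0], [0, 0, 0, 0.0068, -0.0025, 0, 0], [0, 0, 0, 0.0102, -0.0035, 0, 0], [0, 0, 0, 0.0137, -0.0044, 0, 0], [0, 0, 0, 0.0173, -0.005, 0, 0]] ang 4.556 [ 0.5698 -0.1496]
[[0, 0, 0, 0.0036, -0.0005, 0, 0], [0, 0, 0, 0.0071, -0.0008, 0, 0], [0, 0, 0, 0.0107, -0.0009, 0, 0], [0, 0, 0, 0.0143, -0.0008, 0, 0], [0, 0, 0, 0.0179, -0.0006, 0, 0]] ang 4.806 [ 0.5877 -0.1502]
[[0, 0, 0, 0.0036, 0.0004, 0, 0], [0, 0, 0, 0.0072, 0.001, 0, 0], [0, 0, 0, 0.0107, 0.0018, 0, 0], [0, 0, 0, 0.0141, 0.0028, 0, 0], [0, 0, 0, 0.0176, 0.0039, 0, 0]] ang 5.056 [ 0.6053 -0.1463]
```

apply_moves([
  [0, 0, 0, 0.0017, -0.0036, 0, 0],
  [0, 0, 0, 0.0017, -0.0072, 0, 0],
  [0, 0, 0, 0.0018, -0.0108, 0, 0],
  [0, 0, 0, 0.0022, -0.0144, 0, 0],
  [0, 0, 0, 0.0027, -0.018, 0, 0],
])

```text
time: 9.75
tool_pos: [0.508, -0.092, 0.0625]
ee_rot: [3.141, -0.002, 0.114]
wrist_force: [1.8, 1.6, 9.2]
width: 0.0183
finger_force: 30.0
```

apply_moves([
  [0, 0, 0, 0.0006, -0.0035, 0, 0],
  [0, 0, 0, 0.0015, -0.007, 0, 0],
  [0, 0, 0, 0.0025, -0.0105, 0, 0],
  [0, 0, 0, 0.0037, -0.0139, 0, 0],
  [0, 0, 0, 0.0051, -0.0172, 0, 0],
])

```text
time: 10.25
tool_pos: [0.5129, -0.1081, 0.0625]
ee_rot: [-3.139, -0.001, 0.114]
wrist_force: [0.1, 5.1, 9.4]
width: 0.018
finger_force: 30.0
```

apply_moves([
  [0, 0, 0, 0.0015, -0.0032, 0, 0],
  [0, 0, 0, 0.0032, -0.0064, 0, 0],
  [0, 0, 0, 0.0051, -0.0095, 0, 0],
  [0, 0, 0, 0.0071, -0.0125, 0, 0],
  [0, 0, 0, 0.0092, -0.0154, 0, 0],
])

```text
time: 10.75
tool_pos: [0.5211, -0.1222, 0.0625]
ee_rot: [-3.137, 0.001, 0.115]
wrist_force: [-1.4, 6.0, 10.0]
width: 0.0185
finger_force: 30.0
```

apply_moves([
  [0, 0, 0, 0.0023, -0.0028, 0, 0],
  [0, 0, 0, 0.0047, -0.0054, 0, 0],
  [0, 0, 0, 0.0073, -0.008, 0, 0],
  [0, 0, 0, 0.01, -0.0104, 0, 0],
  [0, 0, 0, 0.0128, -0.0126, 0, 0],
])

```text
time: 11.25
tool_pos: [0.5349, -0.1363, 0.0625]
ee_rot: [-3.14, -0.001, 0.114]
wrist_force: [1.0, 3.0, 8.4]
width: 0.0181
finger_force: 30.0
```

apply_moves([
  [0, 0, 0, 0.0029, -0.0022, 0, 0],
  [0, 0, 0, 0.0059, -0.0041, 0, 0],
  [0, 0, 0, 0.009, -0.006, 0, 0],
  [0, 0, 0, 0.0122, -0.0076, 0, 0],
  [0, 0, 0, 0.0154, -0.0091, 0, 0],
])

```text
time: 11.75
tool_pos: [0.55, -0.1452, 0.0625]
ee_rot: [-3.14, -0.001, 0.114]
wrist_force: [-0.0, 3.1, 9.2]
width: 0.0181
finger_force: 30.0
```

apply_moves([
  [0, 0, 0, 0.0034, -0.0014, 0, 0],
  [0, 0, 0, 0.0068, -0.0025, 0, 0],
  [0, 0, 0, 0.0102, -0.0035, 0, 0],
  [0, 0, 0, 0.0137, -0.0044, 0, 0],
  [0, 0, 0, 0.0173, -0.005, 0, 0],
])

```text
time: 12.25
tool_pos: [0.5669, -0.1502, 0.0625]
ee_rot: [-3.14, 0.0, 0.114]
wrist_force: [-0.4, 3.1, 9.6]
width: 0.0182
finger_force: 30.0
```

apply_moves([
  [0, 0, 0, 0.0036, -0.0005, 0, 0],
  [0, 0, 0, 0.0071, -0.0008, 0, 0],
  [0, 0, 0, 0.0107, -0.0009, 0, 0],
  [0, 0, 0, 0.0143, -0.0008, 0, 0],
  [0, 0, 0, 0.0179, -0.0006, 0, 0],
])

```text
time: 12.75
tool_pos: [0.5845, -0.151, 0.0625]
ee_rot: [-3.14, 0.001, 0.114]
wrist_force: [-1.7, 3.4, 9.8]
width: 0.0179
finger_force: 30.0
```

apply_moves([
  [0, 0, 0, 0.0036, 0.0004, 0, 0],
  [0, 0, 0, 0.0072, 0.001, 0, 0],
  [0, 0, 0, 0.0107, 0.0018, 0, 0],
  [0, 0, 0, 0.0141, 0.0028, 0, 0],
  [0, 0, 0, 0.0176, 0.0039, 0, 0],
])

```text
time: 13.25
tool_pos: [0.6018, -0.1475, 0.0625]
ee_rot: [-3.141, 0.002, 0.114]
wrist_force: [-2.2, 2.1, 10.7]
width: 0.0179
finger_force: 30.0
```

```bash
python3 - <<'E'
from g import *
from scipy.optimize import least_squares
P=np.array([[.5289,-.0273],[.5176,-.0412],[.5101,-.0573],[.5069,-.0744],[.508,-.092],[.5129,-.1081],[.5211,-.1222],[.5349,-.1363],[.55,-.1452],[.5669,-.1502],[.5845,-.151],[.6018,-.1475]])
for fr in(0,1):
    o=least_squares(lambda v:np.hypot(*(P-v[:2]).T)-(v[2] if fr else .072),[.579,-.078,.072]).x
    print(o, np.round((np.hypot(*(P-o[:2]).T)-o[2])*1e3,2)); 
d=P-o[:2]; print(np.round(np.arctan2(d[:,1],d[:,0])%(2*np.pi),3))
print("rev fast");gen((.6053,-.1463),(.581,-.0785),5.056,-.34,3)
print("rev");gen((.5355,-.1337) if 0 else tuple(np.round([.581+.072*np.cos(4.036),-.0785+.072*np.sin(4.036)],4)),(.581,-.0785),4.036,-.08,9)
E
```

```text
[ 0.57878977 -0.0792005   0.072     ] [-0.01  0.03  0.1   0.05 -0.06 -0.05 -0.05  0.02  0.01 -0.01  0.03  0.07]
[ 0.57886392 -0.07915525  0.07206847] [-0.06  0.    0.09  0.05 -0.05 -0.03 -0.03  0.03  0.01 -0.02 -0.    0.02]
[2.338 2.587 2.834 3.076 3.321 3.555 3.782 4.057 4.3   4.546 4.791 5.036]
rev fast
[[0, 0, 0, -0.0047, -0.0015, 0, 0], [0, 0, 0, -0.0095, -0.0027, 0, 0], [0, 0, 0, -0.0143, -0.0035, 0, 0], [0, 0, 0, -0.0191, -0.004, 0, 0], [0, 0, 0, -0.024, -0.0042, 0, 0]] ang 4.716 [ 0.5813 -0.1505]
[[0, 0, 0, -0.0049, 0.0001, 0, 0], [0, 0, 0, -0.0098, 0.0006, 0, 0], [0, 0, 0, -0.0146, 0.0014, 0, 0], [0, 0, 0, -0.0194, 0.0026, 0, 0], [0, 0, 0, -0.0241, 0.004, 0, 0]] ang 4.376 [ 0.5572 -0.1465]
[[0, 0, 0, -0.0045, 0.0018, 0, 0], [0, 0, 0, -0.009, 0.0039, 0, 0], [0, 0, 0, -0.0132, 0.0063, 0, 0], [0, 0, 0, -0.0174, 0.0089, 0, 0], [0, 0, 0, -0.0213, 0.0119, 0, 0]] ang 4.036 [ 0.5359 -0.1346]
rev
[[0, 0, 0, -0.0009, 0.0007, 0, 0], [0, 0, 0, -0.0017, 0.0014, 0, 0], [0, 0, 0, -0.0026, 0.0022, 0, 0], [0, 0, 0, -0.0035, 0.0029, 0, 0], [0, 0, 0, -0.0043, 0.0037, 0, 0]] ang 3.956 [ 0.5316 -
[... 892 characters left out ...]
1, 0, 0], [0, 0, 0, -0.002, 0.0042, 0, 0], [0, 0, 0, -0.0025, 0.0052, 0, 0]] ang 3.556 [ 0.5151 -0.1075]
[[0, 0, 0, -0.0005, 0.0011, 0, 0], [0, 0, 0, -0.0009, 0.0021, 0, 0], [0, 0, 0, -0.0013, 0.0032, 0, 0], [0, 0, 0, -0.0017, 0.0043, 0, 0], [0, 0, 0, -0.0021, 0.0054, 0, 0]] ang 3.476 [ 0.513  -0.1021]
[[0, 0, 0, -0.0004, 0.0011, 0, 0], [0, 0, 0, -0.0007, 0.0022, 0, 0], [0, 0, 0, -0.0011, 0.0033, 0, 0], [0, 0, 0, -0.0014, 0.0044, 0, 0], [0, 0, 0, -0.0017, 0.0055, 0, 0]] ang 3.396 [ 0.5113 -0.0966]
[[0, 0, 0, -0.0003, 0.0011, 0, 0], [0, 0, 0, -0.0005, 0.0022, 0, 0], [0, 0, 0, -0.0008, 0.0033, 0, 0], [0, 0, 0, -0.001, 0.0045, 0, 0], [0, 0, 0, -0.0012, 0.0056, 0, 0]] ang 3.316 [ 0.5101 -0.091 ]
```

apply_moves([
  [0, 0, 0, -0.0047, -0.0015, 0.001, 0],
  [0, 0, 0, -0.0095, -0.0027, 0.002, 0],
  [0, 0, 0, -0.0143, -0.0035, 0.002, 0],
  [0, 0, 0, -0.0191, -0.004, 0.002, 0],
  [0, 0, 0, -0.024, -0.0042, 0.002, 0],
])

```text
time: 13.75
tool_pos: [0.5779, -0.1513, 0.0626]
ee_rot: [-3.14, 0.001, 0.114]
wrist_force: [1.5, 3.8, 1.8]
width: 0.0184
finger_force: 30.0
```

apply_moves([
  [0, 0, 0, -0.0049, 0.0001, 0, 0],
  [0, 0, 0, -0.0098, 0.0006, 0, 0],
  [0, 0, 0, -0.0146, 0.0014, 0, 0],
  [0, 0, 0, -0.0194, 0.0026, 0, 0],
  [0, 0, 0, -0.0241, 0.004, 0, 0],
])

```text
time: 14.25
tool_pos: [0.5545, -0.1471, 0.0627]
ee_rot: [-3.14, -0.001, 0.114]
wrist_force: [3.1, 5.0, 1.2]
width: 0.0183
finger_force: 30.0
```

apply_moves([
  [0, 0, 0, -0.0045, 0.0018, 0, 0],
  [0, 0, 0, -0.009, 0.0039, 0, 0],
  [0, 0, 0, -0.0132, 0.0063, 0, 0],
  [0, 0, 0, -0.0174, 0.0089, 0, 0],
  [0, 0, 0, -0.0213, 0.0119, 0, 0],
])

```text
time: 14.75
tool_pos: [0.5338, -0.1356, 0.0627]
ee_rot: [-3.141, -0.002, 0.114]
wrist_force: [4.8, 4.5, -1.4]
width: 0.0181
finger_force: 30.0
```

apply_moves([
  [0, 0, 0, -0.0009, 0.0007, 0, 0],
  [0, 0, 0, -0.0017, 0.0014, 0, 0],
  [0, 0, 0, -0.0026, 0.0022, 0, 0],
  [0, 0, 0, -0.0035, 0.0029, 0, 0],
  [0, 0, 0, -0.0043, 0.0037, 0, 0],
])

```text
time: 15.25
tool_pos: [0.5301, -0.1324, 0.0627]
ee_rot: [3.141, -0.003, 0.114]
wrist_force: [6.1, 1.5, -2.0]
width: 0.0181
finger_force: 30.0
```

apply_moves([
  [0, 0, 0, -0.0008, 0.0008, 0, 0],
  [0, 0, 0, -0.0017, 0.0016, 0, 0],
  [0, 0, 0, -0.0025, 0.0025, 0, 0],
  [0, 0, 0, -0.0033, 0.0033, 0, 0],
  [0, 0, 0, -0.004, 0.0041, 0, 0],
])

```text
time: 15.75
tool_pos: [0.5269, -0.1292, 0.0627]
ee_rot: [3.139, -0.005, 0.113]
wrist_force: [6.8, -0.2, -4.2]
width: 0.0182
finger_force: 30.0
```

apply_moves([
  [0, 0, 0, -0.0008, 0.0009, 0, 0],
  [0, 0, 0, -0.0016, 0.0018, 0, 0],
  [0, 0, 0, -0.0023, 0.0027, 0, 0],
  [0, 0, 0, -0.003, 0.0036, 0, 0],
  [0, 0, 0, -0.0037, 0.0045, 0, 0],
])

```text
time: 16.25
tool_pos: [0.5235, -0.1254, 0.0627]
ee_rot: [3.138, -0.005, 0.113]
wrist_force: [8.7, -1.2, -5.8]
width: 0.0181
finger_force: 30.0
```

apply_moves([
  [0, 0, 0, -0.0007, 0.0009, 0, 0],
  [0, 0, 0, -0.0014, 0.0018, 0, 0],
  [0, 0, 0, -0.0021, 0.0028, 0, 0],
  [0, 0, 0, -0.0027, 0.0037, 0, 0],
  [0, 0, 0, -0.0033, 0.0047, 0, 0],
])

```text
time: 16.75
tool_pos: [0.5202, -0.1212, 0.0627]
ee_rot: [3.137, -0.005, 0.113]
wrist_force: [9.2, -1.7, -4.6]
width: 0.0181
finger_force: 30.0
```

apply_moves([
  [0, 0, 0, -0.0007, 0.001, 0, 0],
  [0, 0, 0, -0.0013, 0.0019, 0, 0],
  [0, 0, 0, -0.0019, 0.0029, 0, 0],
  [0, 0, 0, -0.0024, 0.0039, 0, 0],
  [0, 0, 0, -0.003, 0.0049, 0, 0],
])

```text
time: 17.25
tool_pos: [0.517, -0.1163, 0.0627]
ee_rot: [3.137, -0.005, 0.113]
wrist_force: [7.0, -2.1, -4.1]
width: 0.0182
finger_force: 30.0
```

apply_moves([
  [0, 0, 0, -0.0005, 0.0011, 0, 0],
  [0, 0, 0, -0.001, 0.0021, 0, 0],
  [0, 0, 0, -0.0015, 0.0031, 0, 0],
  [0, 0, 0, -0.002, 0.0042, 0, 0],
  [0, 0, 0, -0.0025, 0.0052, 0, 0],
])

```text
time: 17.75
tool_pos: [0.514, -0.1108, 0.0627]
ee_rot: [3.138, -0.003, 0.113]
wrist_force: [6.3, -0.5, -4.2]
width: 0.018
finger_force: 30.0
```

apply_moves([
  [0, 0, 0, -0.0005, 0.0011, 0, 0],
  [0, 0, 0, -0.0009, 0.0021, 0, 0],
  [0, 0, 0, -0.0013, 0.0032, 0, 0],
  [0, 0, 0, -0.0017, 0.0043, 0, 0],
  [0, 0, 0, -0.0021, 0.0054, 0, 0],
])

```text
time: 18.25
tool_pos: [0.5114, -0.1048, 0.0626]
ee_rot: [3.139, -0.002, 0.113]
wrist_force: [4.8, 0.6, -3.9]
width: 0.0182
finger_force: 30.0
```

apply_moves([
  [0, 0, 0, -0.0004, 0.0011, 0, 0],
  [0, 0, 0, -0.0007, 0.0022, 0, 0],
  [0, 0, 0, -0.0011, 0.0033, 0, 0],
  [0, 0, 0, -0.0014, 0.0044, 0, 0],
  [0, 0, 0, -0.0017, 0.0055, 0, 0],
])

```text
time: 18.75
tool_pos: [0.5096, -0.0994, 0.0627]
ee_rot: [3.139, -0.002, 0.113]
wrist_force: [4.5, 0.3, -2.5]
width: 0.0186
finger_force: 30.0
```

apply_moves([
  [0, 0, 0, -0.0003, 0.0011, 0, 0],
  [0, 0, 0, -0.0005, 0.0022, 0, 0],
  [0, 0, 0, -0.0008, 0.0033, 0, 0],
  [0, 0, 0, -0.001, 0.0045, 0, 0],
  [0, 0, 0, -0.0012, 0.0056, 0, 0],
])

```text
time: 19.25
tool_pos: [0.5082, -0.0937, 0.0627]
ee_rot: [3.139, -0.002, 0.113]
wrist_force: [5.3, -0.9, -3.7]
width: 0.018
finger_force: 30.0
```

apply_moves([
  [0, 0, 0, 0.0002, -0.0011, -0.0005, 0],
  [0, 0, 0, 0.0004, -0.0022, -0.001, 0],
  [0, 0, 0, 0.0007, -0.0034, -0.001, 0],
  [0, 0, 0, 0.0009, -0.0045, -0.001, 0],
  [0, 0, 0, 0.0012, -0.0056, -0.001, 0],
])

```text
time: 19.75
tool_pos: [0.5093, -0.0982, 0.0626]
ee_rot: [3.141, -0.001, 0.114]
wrist_force: [4.4, 1.5, -0.2]
width: 0.0181
finger_force: 30.0
```

apply_moves([
  [0, 0, 0, 0.0003, -0.0011, 0, 0],
  [0, 0, 0, 0.0006, -0.0022, 0, 0],
  [0, 0, 0, 0.001, -0.0033, 0, 0],
  [0, 0, 0, 0.0013, -0.0044, 0, 0],
  [0, 0, 0, 0.0017, -0.0055, 0, 0],
])

```text
time: 20.25
tool_pos: [0.5109, -0.1035, 0.0626]
ee_rot: [-3.141, -0.001, 0.114]
wrist_force: [4.0, 2.1, 0.4]
width: 0.0181
finger_force: 30.0
```

apply_moves([
  [0, 0, 0, 0.0004, -0.0011, 0, 0],
  [0, 0, 0, 0.0008, -0.0022, 0, 0],
  [0, 0, 0, 0.0012, -0.0033, 0, 0],
  [0, 0, 0, 0.0016, -0.0043, 0, 0],
  [0, 0, 0, 0.0021, -0.0054, 0, 0],
])

```text
time: 20.75
tool_pos: [0.5126, -0.1078, 0.0626]
ee_rot: [-3.139, -0.0, 0.114]
wrist_force: [3.9, 6.0, 1.6]
width: 0.0184
finger_force: 30.0
```

apply_moves([
  [0, 0, 0, 0.0005, -0.001, 0, 0],
  [0, 0, 0, 0.001, -0.0021, 0, 0],
  [0, 0, 0, 0.0015, -0.0031, 0, 0],
  [0, 0, 0, 0.002, -0.0042, 0, 0],
  [0, 0, 0, 0.0025, -0.0052, 0, 0],
])

```text
time: 21.25
tool_pos: [0.5146, -0.112, 0.0626]
ee_rot: [-3.137, 0.001, 0.114]
wrist_force: [1.7, 7.4, 2.9]
width: 0.0178
finger_force: 30.0
```

apply_moves([
  [0, 0, 0, 0.0006, -0.001, 0, 0],
  [0, 0, 0, 0.0012, -0.002, 0, 0],
  [0, 0, 0, 0.0018, -0.003, 0, 0],
  [0, 0, 0, 0.0024, -0.004, 0, 0],
  [0, 0, 0, 0.003, -0.0049, 0, 0],
])

```text
time: 21.75
tool_pos: [0.5171, -0.1166, 0.0626]
ee_rot: [-3.136, 0.002, 0.114]
wrist_force: [0.9, 7.3, 4.3]
width: 0.0176
finger_force: 30.0
```

apply_moves([
  [0, 0, 0, 0.0006, -0.001, 0, 0],
  [0, 0, 0, 0.0013, -0.0019, 0, 0],
  [0, 0, 0, 0.002, -0.0028, 0, 0],
  [0, 0, 0, 0.0026, -0.0038, 0, 0],
  [0, 0, 0, 0.0033, -0.0047, 0, 0],
])

```text
time: 22.25
tool_pos: [0.5203, -0.1213, 0.0626]
ee_rot: [-3.136, 0.002, 0.115]
wrist_force: [0.2, 8.7, 5.2]
width: 0.0181
finger_force: 30.0
```

apply_moves([
  [0, 0, 0, 0.0007, -0.0009, 0, 0],
  [0, 0, 0, 0.0014, -0.0018, 0, 0],
  [0, 0, 0, 0.0022, -0.0027, 0, 0],
  [0, 0, 0, 0.0029, -0.0036, 0, 0],
  [0, 0, 0, 0.0037, -0.0045, 0, 0],
])

```text
time: 22.75
tool_pos: [0.5241, -0.1262, 0.0626]
ee_rot: [-3.137, 0.002, 0.114]
wrist_force: [0.4, 6.5, 4.4]
width: 0.0176
finger_force: 30.0
```

apply_moves([
  [0, 0, 0, 0.0008, -0.0008, 0, 0],
  [0, 0, 0, 0.0016, -0.0016, 0, 0],
  [0, 0, 0, 0.0024, -0.0025, 0, 0],
  [0, 0, 0, 0.0032, -0.0033, 0, 0],
  [0, 0, 0, 0.004, -0.0041, 0, 0],
])

```text
time: 23.25
tool_pos: [0.5285, -0.1309, 0.0626]
ee_rot: [-3.138, 0.001, 0.114]
wrist_force: [1.2, 5.9, 2.4]
width: 0.0183
finger_force: 30.0
```

apply_moves([
  [0, 0, 0, 0.0008, -0.0007, 0, 0],
  [0, 0, 0, 0.0017, -0.0015, 0, 0],
  [0, 0, 0, 0.0026, -0.0022, 0, 0],
  [0, 0, 0, 0.0034, -0.003, 0, 0],
  [0, 0, 0, 0.0043, -0.0037, 0, 0],
])

```text
time: 23.75
tool_pos: [0.5331, -0.1349, 0.0626]
ee_rot: [-3.139, 0.0, 0.114]
wrist_force: [2.1, 5.0, 2.0]
width: 0.018
finger_force: 30.0
```

```bash
cat > fit.py <<'E'
from g import *
from scipy.optimize import least_squares
R=np.array([[.5545,-.1471,3.1,5.0],[.5338,-.1356,4.8,4.5],[.5301,-.1324,6.1,1.5],[.5269,-.1292,6.8,-.2],[.5235,-.1254,8.7,-1.2],[.5202,-.1212,9.2,-1.7],[.517,-.1163,7,-2.1],[.514,-.1108,6.3,-.5],[.5114,-.1048,4.8,.6],[.5096,-.0994,4.5,.3],[.5082,-.0937,5.3,-.9]])
W=np.array([[.5093,-.0982,4.4,1.5],[.5109,-.1035,4,2.1],[.5126,-.1078,3.9,6],[.5146,-.112,1.7,7.4],[.5171,-.1166,.9,7.3],[.5203,-.1213,.2,8.7],[.5241,-.1262,.4,6.5],[.5285,-.1309,1.2,5.9],[.5331,-.1349,2.1,5.0]])
W=np.vstack([W,[[.508,-.092,1.8,1.6],[.5129,-.1081,.1,5.1],[.5211,-.1222,-1.4,6],[.5349,-.1363,1,3],[.55,-.1452,0,3.1]]])
c=(.57886,-.07916)
def at(D):
    d=D[:,:2]-c; a=np.arctan2(d[:,1],d[:,0])%(2*np.pi); return a,D[:,2]*np.sin(a)-D[:,3]*np.cos(a)
for n,D in(("rev",R),("fwd",W)):
    a,T=at(D); T=-T if n=="rev" else T; i=np.argsort(a); print(n,np.round(np.c_[a,T][i],2).tolist())
    f=lambda v:v[0]+v[1]*np.exp(-.5*((a-v[2])/v[3])**2)-T
    o=least_squares(f,[1,6,3.75,.12],loss="soft_l1");print(np.round(o.x,3),np.round(np.abs(f(o.x)).max(),2))
E
python3 fit.py
```

```text
rev [[3.34, 1.95], [3.43, 0.97], [3.5, 1.14], [3.6, 3.21], [3.68, 5.4], [3.76, 6.74], [3.84, 6.5], [3.91, 4.86], [3.97, 3.49], [4.04, 0.94], [4.37, 1.23]]
[1.125 5.891 3.786 0.125] 0.94
fwd [[3.32, 1.25], [3.41, 0.29], [3.49, 0.63], [3.55, 3.96], [3.56, 4.63], [3.61, 5.82], [3.69, 5.78], [3.77, 6.94], [3.78, 5.65], [3.85, 4.67], [3.94, 3.26], [4.03, 1.55], [4.06, 1.04], [4.3, 1.24]]
[0.796 5.86  3.722 0.147] 1.77
```

apply_moves([
  [0, 0, 0, -0.0034, 0.003, 0, 0],
  [0, 0, 0, -0.0067, 0.0062, 0, 0],
  [0, 0, 0, -0.0098, 0.0096, 0, 0],
  [0, 0, 0, -0.0126, 0.0133, 0, 0],
  [0, 0, 0, -0.0153, 0.017, 0, 0],
])

```text
time: 24.25
tool_pos: [0.5199, -0.1207, 0.0627]
ee_rot: [3.138, -0.004, 0.114]
wrist_force: [9.3, -1.0, -3.4]
width: 0.0183
finger_force: 30.0
```

apply_moves([
  [0, 0, 0, 0, 0, 0, 0],
  [0, 0, 0, 0, 0, 0, 0],
  [0, 0, 0, 0, 0, 0, 0],
  [0, 0, 0, 0, 0, 0, 0],
  [0, 0, 0, 0, 0, 0, 0],
])

```text
time: 24.75
tool_pos: [0.519, -0.1195, 0.0626]
ee_rot: [3.141, -0.002, 0.114]
wrist_force: [6.1, 2.1, -0.2]
width: 0.018
finger_force: 30.0
```

apply_moves([
  [0, 0, 0, 0.001, -0.0015, 0, 0],
  [0, 0, 0, 0.002, -0.003, 0, 0],
  [0, 0, 0, 0.002, -0.003, 0, 0],
  [0, 0, 0, 0.002, -0.003, 0, 0],
  [0, 0, 0, 0.002, -0.003, 0, 0],
])

```text
time: 25.25
tool_pos: [0.5195, -0.1202, 0.0626]
ee_rot: [-3.138, 0.001, 0.114]
wrist_force: [1.2, 7.6, 3.1]
width: 0.0182
finger_force: 30.0
```

apply_moves([
  [0, 0, 0, 0.0003, -0.0004, 0, 0],
  [0, 0, 0, 0.0003, -0.0004, 0, 0],
  [0, 0, 0, 0.0003, -0.0004, 0, 0],
  [0, 0, 0, 0.0003, -0.0004, 0, 0],
  [0, 0, 0, 0.0003, -0.0004, 0, 0],
])

```text
time: 25.75
tool_pos: [0.5195, -0.1203, 0.0626]
ee_rot: [-3.137, 0.001, 0.114]
wrist_force: [1.2, 8.3, 3.6]
width: 0.0182
finger_force: 30.0
```

apply_moves([
  [0, 0, 0, 0.0005, -0.0008, 0, 0],
  [0, 0, 0, 0.0005, -0.0008, 0, 0],
  [0, 0, 0, 0.0005, -0.0008, 0, 0],
  [0, 0, 0, 0.0005, 0.001, 0, 0],
  [0, 0, 0, 0.0008, 0.0022, 0, 0],
])

```text
time: 26.25
tool_pos: [0.5201, -0.1206, 0.0626]
ee_rot: [3.141, 0.003, 0.114]
wrist_force: [-0.7, 0.8, 3.0]
width: 0.018
finger_force: 30.0
```

apply_moves([
  [0, 0, 0, 0, 0, 0, 20],
  [0, 0, 0, 0, 0, 0, 36],
  [0, 0, 0, 0, 0, 0, 36],
  [0, 0, 0, 0, 0, 0, 36],
  [0, 0, 0, 0, 0, 0, 36],
])

```text
time: 26.75
tool_pos: [0.5209, -0.1207, 0.062]
ee_rot: [3.141, 0.001, 0.113]
wrist_force: [0.4, -0.3, -0.6]
width: 0.0337
finger_force: 0.0
```

apply_moves([
  [0, 0, 0, 0, 0, 0.01, 36],
  [0, 0, 0, 0, 0, 0.03, 36],
  [0, 0, 0, 0, 0, 0.06, 36],
  [0, 0, 0, 0, 0, 0.1, 36],
  [0, 0, 0, -0.02, 0, 0.13, 36],
])

```text
time: 27.25
tool_pos: [0.5026, -0.1207, 0.1953]
ee_rot: [3.14, -0.003, 0.114]
wrist_force: [0.6, -0.1, 0.4]
width: 0.0337
finger_force: 0.0
```

apply_moves([
  [0, 0, 0, -0.04, -0.01, 0, 36],
  [0, 0, 0, -0.08, -0.02, 0, 36],
  [0, 0, 0, -0.12, -0.03, 0, 36],
  [0, 0, 0, -0.16, -0.04, 0, 36],
  [0, 0, 0, -0.18, -0.06, 0, 36],
])

```text
time: 27.75
tool_pos: [0.3191, -0.18, 0.1935]
ee_rot: [3.14, -0.001, 0.115]
wrist_force: [0.9, 0.5, 0.1]
width: 0.0339
finger_force: 0.0
```

```bash
python3 - <<'E'
from h import *
for n in("top","side"):
    s=snapshot(n); cv2.imwrite(f"pics/e{n}.png",s["pixels"][:,:,::-1])
    for q,z in(("brake_knob",.063),("peg",.07),("dish",0),("red_cup",0),("tape",0)):
      for d in place_of(n,q)[:1]: print(n,q,d["score"],d["pixel"],ray(s,d["pixel"],z)[:2])
    print("pred peg",proj(s,(.5200,-.1207,.07)),"knob",proj(s,(.5236,-.1907,.063)))
a=cv2.imread('pics/etop.png')[100:260,170:440];b=cv2.imread('pics/eside.png')[180:340,140:410]
cv2.imwrite('pics/e.png',cv2.resize(np.vstack([a,b]),None,fx=1.85,fy=1.85,interpolation=2))
E
```

```text
top brake_knob 0.53 [356.8, 202.0] [ 0.53327211 -0.1970139 ]
top peg 0.64 [326.7, 205.8] [ 0.52226452 -0.12129841]
top dish 0.59 [233.0, 193.8] [0.56019158 0.11473876]
top red_cup 0.88 [247.5, 147.0] [0.68771813 0.07800018]
top tape 0.61 [242.0, 241.0] [0.43629472 0.08905895]
pred peg [326.46989754 206.71140954] knob [354.3403566  205.85098442]
side brake_knob 0.65 [269.7, 274.4] [ 0.52490667 -0.18804764]
side peg 0.85 [256.9, 244.3] [ 0.52526114 -0.10594794]
side dish 0.89 [241.9, 230.9] [0.53887228 0.08723053]
side red_cup 0.94 [317.7, 224.3] [0.69787564 0.07887995]
side tape 0.63 [188.6, 236.3] [0.43127546 0.08950702]
pred peg [255.79191289 248.95910162] knob [269.28958138 275.45592999]
```

View pics/e.png

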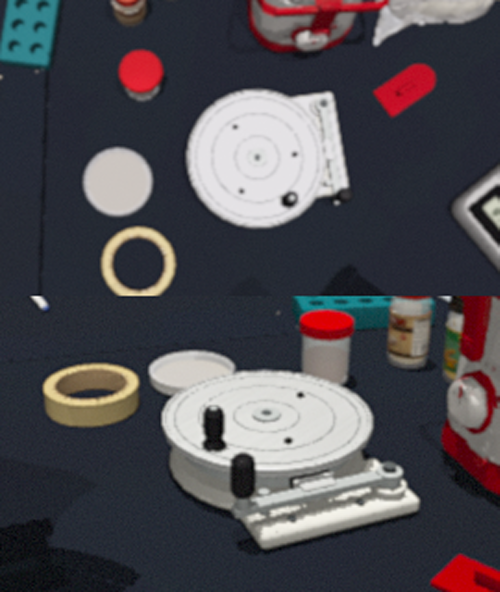

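The views show the brake still on, the peg where I left it (top (327,206)), the bystanders unmoved and the robot clear. I'm handing the job in.

```bash
python3 -c "
from bench import *
print(close_job())"
```

```text
the job is handed in; nothing more can be done
None
```

The job is handed in. The brake is on against its stop, and the tight spot is under the shoe to within about 0.02 rad, from drag felt in both directions over 0.64 of a turn (the rest was not swept). The dish, cup and tape were left untouched.

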